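Nest the lion-eye shells and hold the mould closed

ROBOT

A 6-joint arm with a two-finger parallel gripper is mounted at the origin on the work surface. World frame = base frame: x ahead of the robot, y to its left, z up, the work surface at z = 0. Lengths are in mm, angles in rad, forces in N, time in s.
With the tool pointing down it reaches from about 350 to 875 mm from the base axis. Payload 4.2 kg.
Tool frame: the origin (TCP) lies between the finger pads; the fingertips stand 25 mm ahead of it and the grasp point (between the pads) lies 6 mm ahead of it; z points along the fingers, y is the line along which they close (so a half turn about z gives the same grasp; the last joint's range is limited). The gripper opens to 85 mm and grips with 20 to 120 N. Pads are 22 mm wide; open, the fingers measure 114 mm over their backs; the gripper's body (76 mm by 85 mm) begins 54 mm behind the grasp point. The pads swing forward as they close: fully open they stand 13 mm farther back than shut.
Start: joints at [-0.861, 0.385, 0.008, 0, -1.194, -0.259], TCP at [272.315, -562.533, 256.312] pointing down, gripper open.
Joint ranges: [-3.14, 3.14], [-1.21, 2.06], [-1.07, 1.41], [-3.16, 2.05], [-2.99, -0.16], [-3.1, 3.1]. Speed limits (rad/s): [2.79, 2.79, 3.14, 3.14, 3.14, 3.14].

INTERFACE

Orientations are given as a unit quaternion [x, y, z, w].
In Python, from bench import arm gives the robot as it stands.
- The arm moves only by the shell command python3 -m pendant 'ROWS'. ROWS is JSON, a list of rows, each a list of 7 numbers: the shift along the tool's x, y, z in m, then the turn, a rotation vector about the tool's x, y, z in degrees, then the finger opening in m, from 0 to 0.0854. In form: [[x, y, z, wx, wy, wz, fingers], ...]. A call has 1 to 12 rows; each row shifts and turns the commanded pose from where the row before left it, along the tool's axes as they then stand; what a row does not reach is not made up. A row lasts 1/10 s, in which the tool goes at most 50 mm and 8.59 degrees, less where a joint would pass 70% of its speed; a pose out of reach is approached as far as the arm can. A call is refused whole if a number of a shift passes 0.05 or a number of a turn 8.59, either way. A call with a gripper value outside its range is refused whole. The fingers move at their own pace and stop on an object; the grip force is fixed at half the most. Time passes only in rows, so rows that do not move let the fingers close. It gives the time, the measured TCP pose, the force, the opening and the grip force at its end, in the units of the state.
- arm.read_state(): the state, without advancing time (a new reading comes with each control period).
- arm.get_image(name): name is "scene" or "top" or "wrist"; returns a dict with "image" (384x512x3 uint8, red, green, blue), "fx", "fy", "cx", "cy" (pixels), "xyz" and "rotation" of the camera in the world. Camera axes: x right, y down, z forward; pixel columns grow to the right and rows downward; lengths in mm; the calibration is good to about 2 mm. A picture is of the moment at which its call begins. There is no depth.
- arm.job_done(): hands the job in; it is judged then, once.
The state is a dict: "clock": time; "joints": joint angles; "joint_vel": joint speeds; "joint_efforts": joint torques, N m; "position": TCP position; "ee_rot": TCP orientation; "contact_force": force on the tool from outside, world axes, zero at the start; "wrist_torque": the same for the moment, N m; "gripper_width": finger opening in mm; "grasp_force": force on a finger pad.
Only numpy, scipy, OpenCV 4.12 (cv2) and the standard library are available. Lean on these libraries where they do the work, as an engineer would, in place of code of your own. Each camera call takes 0.05 s, during which the arm holds its last target. There are 200 camera calls.

TASK

Set the large blue eye shell upright in the round cavity of the lower mould half and let it go, then nest the small yellow shell inside it. Then fit the red-topped upper mould half over them onto the two dowels until the halves meet all round, press the pair down on its springs until the joint between them is about level with the tops of the two brass posts (about 8 mm), and finish while holding it pressed there. Leave the jars, tools and other things on the bench where they are.

Things in the scene. Friction and masses are not known exactly. Their poses are not given: they have to be found in the camera images.
- mould_base: fixed dark steel base plate of the mould (all sizes in mm), 150 in x, 190 in y, 20 high, carrying the sprung wooden lower half. Origin: centre of its underside on the bench, z up, y along the line of the dowels. Two fixed brass posts, 12 in diameter, stand at y = +84 and -84 with their tops 68 above the bench.
- lower_half (a joint): how far the lower mould half is pressed down on its springs, m: 0 at rest (up), 0.016 at the bottom stop. It starts to sink at about 6 N of load (the upper half's own weight, about 3.5 N, does not sink it) and then sinks 1 mm for every 1.2 N more; it comes up again when released. At 0.008 the joint between the halves is level with the brass posts' tops.
- lower_face (a point): centre of the flat top face of the wooden lower half (block 90 in x, 136 in y, 40 high), 76 above the bench at rest; moves down with it. Axes as the base's. Two upright steel dowels, 10 in diameter, with tapered tips, stand on this face at y = +53 and -53 and rise 25 above it. Round cavity in the middle, 66 in diameter, 18 deep.
- cavity_floor (a point): centre of the floor of that cavity, 18 below lower_face
- large_shell: large blue open shell (round cup) standing upright on the bench: 54 outside diameter at the foot, 62 from 18 up to the rim, 32 high, wall 4, floor 4 thick; about 70 g. Origin: centre of its underside, z up. Seated in the cavity, its rim stands 14 above lower_face.
- small_shell: small yellow open shell (round cup) standing upright on the bench: 38 outside diameter at the foot, 46 from 20 up to the rim, 42 high, wall 4, floor 4 thick; about 50 g. Origin: centre of its underside, z up. Nested, it stands on the large shell's floor, 4 above the large shell's origin, and its rim is 14 above the large one's.
- upper_half: upper mould half, wood with red top, right way up: block 90 (x) by 136 (y) by 40 high, hollow below (recess 77 in diameter, 32 deep, clears the nested shells); two 13 mm through holes at y = +53 and -53 for the dowels; either way round fits. On top a dark grip rib, 22 wide (x), 70 long (y), from 40 to 77 above the underside. Origin: centre of underside, z up. About 0.35 kg.
- jar_red: small closed paint jar with red label and red cap, 50 across, 65 high; bystander, leave it
- jar_blue: small closed paint jar with blue label and white cap, 50 across, 65 high; bystander, leave it
- jar_green: small closed paint jar with green label and white cap, 50 across, 65 high; bystander, leave it
- screwdriver: screwdriver lying flat between robot and mould, about 200 long; bystander, leave it
- wood_cone: turned wooden cone, 56 across, 55 high; bystander, leave it
- tape_roll: orange roll of tape lying flat, 64 across, 22 high; bystander, leave it
- paint_brush: paint brush lying flat, about 200 long; bystander, leave it
Things that resemble listed ones, but are neither listed nor needed, are in the scene too. Of the things shaped like the large_shell, the blue one is meant.

How it is judged (in metres and radians):
On the way, in this order (a step that is already met when the one before it is completed fails the run):
1. the large shell stands upright on the floor of the cavity, let go (horizontal distance between large_shell and cavity_floor below 0.008 m and z of large_shell in the frame of cavity_floor between -0.003 and 0.004 m and angle between large_shell's own z axis and vertical below 0.1 rad and contact force between the fingers and large_shell below 0.1 N), for 0.2 s.
2. the small shell stands upright inside the large one, let go (horizontal distance between large_shell and cavity_floor below 0.008 m and z of large_shell in the frame of cavity_floor between -0.003 and 0.004 m and angle between each of large_shell, small_shell's own z axis and vertical below 0.1 rad and horizontal distance between small_shell and large_shell below 0.009 m and z of small_shell in the frame of large_shell between 0.001 and 0.008 m and contact force between the fingers and small_shell below 0.1 N), for 0.2 s.
3. the upper half is home on the dowels, the halves meeting all round (horizontal distance between large_shell and cavity_floor below 0.008 m and z of large_shell in the frame of cavity_floor between -0.003 and 0.004 m and angle between each of large_shell, small_shell's own z axis and vertical below 0.1 rad and horizontal distance between small_shell and large_shell below 0.009 m and z of small_shell in the frame of large_shell between 0.001 and 0.008 m and horizontal distance between upper_half and lower_face below 0.004 m and z of upper_half in the frame of lower_face between -0.003 and 0.003 m and angle between the y axis of upper_half and the y axis of lower_face, either way round below 0.07 rad and angle between upper_half's own z axis and vertical below 0.06 rad), for 0.2 s.
At the end, for the whole second after the job is handed in: Large shell on the cavity floor (centred within 8 mm), small one upright on its floor (9 mm); upper half home on the dowels (4 mm sideways, gap under 3 mm, 0.07 rad), fingers on it, the halves pressed together by over 6 N with the lower half 4 to 12 mm down on its springs, held for the last second (all of step 3 and value of joint lower_half between 0.004 and 0.012 m and contact force between upper_half and mould_base above 6 N and contact force between the fingers and upper_half above 2 N); the arm keeps its last pose, push and grip.
It fails at once if a jar, tool or other bystander moved more than 30 mm (distance of any of jar_red, jar_blue, jar_green, screwdriver, wood_cone, tape_roll, paint_brush from where it was at the start of the episode above 0.03 m).
It also fails if it takes over 64 s, if anything falls off the work surface, if the arm or the gripper's body presses on something with over 40 N, if the wrist force passes 120 N, or if a joint passes its speed limit or range.

## Working session

There is one attempt and no reset: what is moved stays moved. The work goes in short steps, Python scripts to look and compute and a shell command to move; the robot and the scene stay as the last step left them, time stands still between calls to the robot, and variables do not carry over. Pictures are saved under pics/ and viewed, at most 15 in all, crops included, and the job is handed in when it is done.

```bash
ls; mkdir -p pics; python3 - <<'E'
from bench import arm
import cv2,pickle
d={}
for n in("scene","top","wrist"):
    r=arm.get_image(n);d[n]=r;cv2.imwrite(f"pics/{n}0.png",r["image"][:,:,::-1])
    print(n,r["fx"],r["cx"],r["cy"],r["xyz"],r["rotation"])
pickle.dump(d,open("d0.pkl","wb"));s=arm.read_state();print(s)
E
```

```text
pics
scene 465.71733862716144 258.40286103944396 188.65391446582376 [1119.27289348  232.67928483  966.34389004] [ 0.51222204  0.80467038 -0.25558316 -0.15751641]
top 366.9643512231166 252.57722814418173 188.32813716533687 [ 417.85473502  -41.78292669 1035.37185327] [-0.70121789  0.70970037 -0.05370536  0.04164836]
wrist 271.66833995503873 256.1924516452861 193.4946605128245 [ 213.75033444 -590.26944685  372.52802404] [0.52699803 0.83972239 0.1114976  0.06861251]
{'clock': 0.15, 'joints': array([-8.61326761e-01,  3.85379576e-01,  6.91658144e-03, -3.26792371e-04,
       -1.19401333e+00, -2.58620343e-01]), 'joint_vel': array([-0.0004486 , -0.0011957 ,  0.00296878,  0.00125106,  0.00076469,
       -0.00052066]), 'joint_efforts': array([-8.32560963e-04, -3.92678082e+01,  1.88582414e+01,  4.18860331e+00,
       -3.41183535e-03, -2.28065460e-06]), 'position': array([ 272.17224711, -562.17162416,  255.46773202]), 'ee_rot': array([-2.23461447e-01,  9.74712395e-01,  8.14179699e-04, -2.56468573e-04]), 'contact_force': array([-0.99776987, -0.37881459, -0.20277931]), 'wrist_torque': array([-0.00535748,  0.00045526, -0.01210882]), 'grasp_force': 0.0, 'gripper_width': 85.24620941834264}
```

View pics/top0.png

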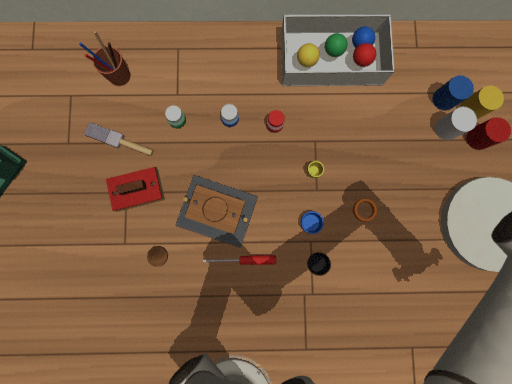

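View pics/scene0.png

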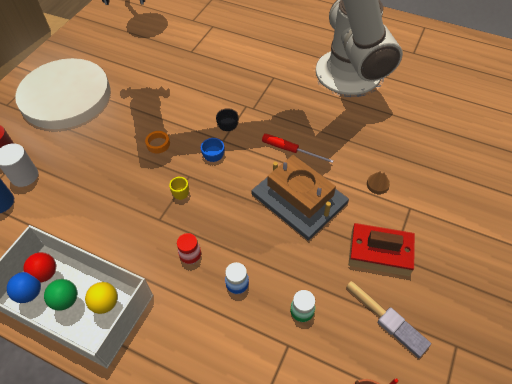

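The scene holds these possible mix-ups (top-image pixels):
- **Large shell:** blue cup (312,222), or black cup of the same shape (319,264). The blue bottle (458,90), the blue ball (364,38) and the blue-label jar (230,115) are also blue. I choose (312,222).
- **Small shell:** yellow cup (316,169), or the yellow can (488,100) or yellow ball (308,55). I choose (316,169).
- **Upper half:** red block with rib (134,188). The mould is at (216,209).

```bash
cat > h.py <<'E'
import numpy as np,cv2
from scipy.spatial.transform import Rotation as R
def ray(r,uv):
    uv=np.atleast_2d(uv).astype(float)
    d=np.c_[(uv[:,0]-r["cx"])/r["fx"],(uv[:,1]-r["cy"])/r["fy"],np.ones(len(uv))]
    return np.array(r["xyz"]),d@R.from_quat(r["rotation"]).as_matrix().T
def plane(r,uv,z):
    o,d=ray(r,uv);return (o+d*((z-o[2])/d[:,2])[:,None])[:,:2]
def proj(r,p):
    q=(np.atleast_2d(p)-r["xyz"])@R.from_quat(r["rotation"]).as_matrix()
    return np.c_[r["fx"]*q[:,0]/q[:,2]+r["cx"],r["fy"]*q[:,1]/q[:,2]+r["cy"]]
def blobs(r,lo,hi,amin=30,box=None):
    hsv=cv2.cvtColor(r["image"],cv2.COLOR_RGB2HSV);m=cv2.inRange(hsv,np.array(lo),np.array(hi))
    if box: k=np.zeros_like(m);k[box[1]:box[3],box[0]:box[2]]=1;m*=k
    cs,_=cv2.findContours(m,cv2.RETR_EXTERNAL,cv2.CHAIN_APPROX_NONE)
    return sorted([c for c in cs if cv2.contourArea(c)>amin],key=cv2.contourArea,reverse=True)
E
python3 - <<'E'
import pickle;from h import *
d=pickle.load(open("d0.pkl","rb"));t=d["top"]
for n,lo,hi,box,z in(("blue",(100,120,40),(130,255,255),(290,200,335,240),32),("yel",(22,120,60),(35,255,255),(295,150,340,190),42),("red",(0,170,70),(8,255,255),(100,160,170,220),40),("red2",(172,170,70),(180,255,255),(100,160,170,220),40),("plate",(0,0,0),(180,110,110),(170,170,262,250),20)):
    for c in blobs(t,lo,hi,30,box)[:2]:
        b=cv2.minAreaRect(plane(t,c[:,0],z).astype(np.float32));print(n,cv2.contourArea(c),c[:,0].mean(0),b)
i=t["image"][:,:,::-1]
a=cv2.resize(i[150:290,280:380],(400,560),interpolation=2);b=cv2.resize(i[165:260,165:265],(400,380),interpolation=2)
b=np.vstack([b,cv2.resize(i[160:205,100:200],(400,180),interpolation=2)])
cv2.imwrite("pics/crop.png",np.hstack([a,b]))
E
```

```text
blue 360.0 [311.62903226 222.06451613] ((458.7681884765625, -220.59814453125), (59.16593551635742, 59.80795669555664), 32.418094635009766)
yel 206.5 [315.0212766  168.70212766] ((606.065673828125, -232.70094299316406), (44.26616668701172, 47.88162612915039), 87.76325225830078)
red 1591.5 [133.43396226 188.28301887] ((556.9528198242188, 264.8035583496094), (90.92192077636719, 137.6173553466797), 13.622184753417969)
plate 1700.5 [215.75826972 210.07379135] ((495.1869201660156, 40.59882354736328), (189.8031768798828, 150.64279174804688), 70.54582214355469)
```

View pics/crop.png

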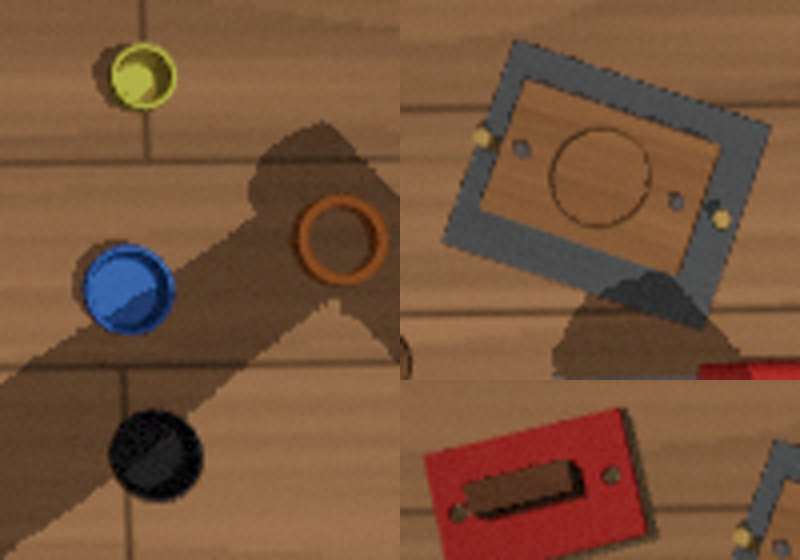

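The crop confirms the choices: blue cup at crop (130,290) against the black one at (155,455), the yellow cup at (143,75), and the red-topped half with its rib lower right. I'll refine the mould pose from the second view, then move over the blue shell.

```bash
cat >> h.py <<'E'
def plan(s,x,y,z,yaw):
    "yaw: direction of tool y in deg (mod 180). prints turn about tool z, then shift in turned tool axes (m)"
    m=R.from_quat(s["ee_rot"]).as_matrix();a=np.degrees(np.arctan2(m[1,1],m[0,1]))
    dw=(yaw-a+90)%180-90
    m2=m@R.from_euler("z",-dw,degrees=True).as_matrix()
    v=m2.T@(np.array([x,y,z])-s["position"])/1000
    print("turn wz",round(-dw,2),"shift",v.round(4),"tilt",np.degrees(R.from_matrix(m).as_matrix()[:2,2]).round(2))
E
python3 - <<'E'
import pickle;from h import *
from bench import arm
d=pickle.load(open("d0.pkl","rb"));s=d["scene"];t=d["top"]
for n,lo,hi,box,z in(("blue",(100,120,40),(130,255,255),(195,130,230,165),32),("yel",(22,120,60),(35,255,255),(165,170,195,205),42),("red",(0,170,70),(8,255,255),(345,220,420,275),40),("plate",(0,0,0),(180,110,110),(245,155,350,240),20)):
    for c in blobs(s,lo,hi,30,box)[:1]: print(n,cv2.contourArea(c),cv2.minAreaRect(plane(s,c[:,0],z).astype(np.float32)))
# brass posts in both views
for r,b in((t,(170,170,262,250)),(s,(245,145,350,240))):
    for c in blobs(r,(18,90,90),(32,255,255),4,b): print("post",plane(r,c[:,0].mean(0),68),cv2.contourArea(c))
plan(arm.read_state(),459,-220.5,170,160.5)
E
```

```text
blue 407.5 ((469.5379943847656, -215.36740112304688), (78.29752349853516, 57.76433181762695), 27.686016082763672)
yel 324.0 ((614.7787475585938, -225.1470184326172), (67.99564361572266, 45.89226150512695), 46.09906005859375)
red 2230.5 ((559.753173828125, 267.42022705078125), (94.27896118164062, 137.3223114013672), 13.69495677947998)
plate 1825.5 ((502.3500061035156, 44.09906005859375), (193.9235382080078, 157.00279235839844), 70.58081817626953)
post [[467.45805894 -37.94120784]] 11.5
post [[522.59745644 118.7112748 ]] 11.0
post [[530.54012403 123.14487936]] 20.0
post [[472.70951081 -34.8021457 ]] 13.0
turn wz -44.68 shift [-0.3843 -0.0622  0.0858] tilt [-0.05  0.08]
```

```bash
python3 -m pendant '[[0,0,0,0,0,-7.45,0.0854],[0,0,0,0,0,-7.45,0.0854],[0,0,0,0,0,-7.45,0.0854],[0,0,0,0,0,-7.45,0.0854],[0,0,0,0,0,-7.45,0.0854],[0,0,0,0,0,-7.45,0.0854],[-0.02,-0.004,0,0,0,0,0.0854],[-0.04,-0.006,0.005,0,0,0,0.0854],[-0.045,-0.008,0.01,0,0,0,0.0854],[-0.045,-0.008,0.015,0,0,0,0.0854],[-0.045,-0.008,0.015,0,0,0,0.0854],[-0.045,-0.008,0.015,0,0,0,0.0854]]'
python3 -m pendant '[[-0.045,-0.008,0.015,0,0,0,0.0854],[-0.045,-0.006,0.01,0,0,0,0.0854],[-0.035,-0.004,0,0,0,0,0.0854],[-0.019,-0.002,0,0,0,0,0.0854],[0,0,0,0,0,0,0.0854],[0,0,0,0,0,0,0.0854]]'
cat > look.py <<'E'
import sys,pickle;from h import *
from bench import arm
r=arm.get_image("wrist");pickle.dump(r,open(sys.argv[1]+".pkl","wb"));cv2.imwrite(f"pics/{sys.argv[1]}.png",r["image"][:,:,::-1])
E
python3 look.py w1; python3 - <<'E'
import pickle;from h import *
from bench import arm
r=pickle.load(open("w1.pkl","rb"))
for c in blobs(r,(100,120,40),(130,255,255),300)[:2]:
    print(cv2.contourArea(c),c[:,0].mean(0),cv2.minAreaRect(plane(r,c[:,0],32).astype(np.float32)),cv2.boundingRect(c))
plan(arm.read_state(),459,-220.5,42,160.5)
E
```

```text
clock: 1.35
position: [392.3, -348.6, 195.8]
ee_rot: [-0.577, 0.817, -0.0, 0.0]
contact_force: [1.0, -0.5, 0.3]
gripper_width: 85.6
grasp_force: 0.0
clock: 1.95
position: [458.7, -220.9, 171.1]
ee_rot: [-0.578, 0.816, 0.0, -0.0]
contact_force: [0.4, -0.3, -0.3]
gripper_width: 85.4
grasp_force: 0.0
2918.5 [255.17919075 189.17919075] ((460.143310546875, -220.86456298828125), (60.24219512939453, 60.5577278137207), 70.54524993896484) (224, 159, 63, 61)
turn wz 0.02 shift [-0.0011 -0.0003  0.1292] tilt [-0.03  0.01]
```

View pics/w1.png

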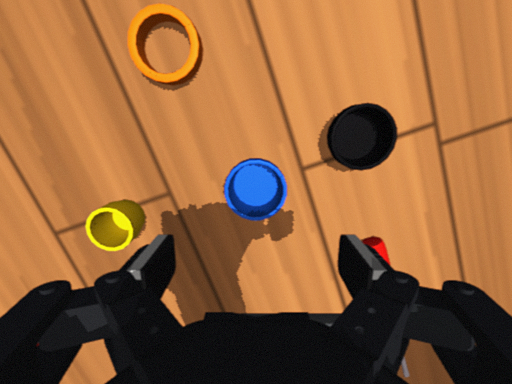

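The wrist view shows the blue cup at (255,189), centred between the fingers. The black cup (362,136) and the tape roll (165,43) are well clear. Next I grasp it.

```bash
python3 -m pendant '[[-0.0006,0,0.04,0,0,0,0.0854],[0,0,0.04,0,0,0,0.0854],[0,0,0.03,0,0,0,0.0854],[0,0,0.018,0,0,0,0.0854],[0,0,0,0,0,0,0.0854],[0,0,0,0,0,0,0.05],[0,0,0,0,0,0,0.05],[0,0,0,0,0,0,0.05],[0,0,0,0,0,0,0.05],[0,0,0,0,0,0,0.05],[0,0,0,0,0,0,0.05]]'
python3 -m pendant '[[0,0,-0.01,0,0,0,0.05],[0,0,-0.03,0,0,0,0.05],[0,0,-0.04,0,0,0,0.05],[0,0,-0.04,0,0,0,0.05],[0,0,-0.02,0,0,0,0.05],[0,0,0,0,0,0,0.05]]'
python3 look.py w2; python3 - <<'E'
import pickle;from h import *
from bench import arm
r=pickle.load(open("w2.pkl","rb"));s=arm.read_state()
z=s["position"][2]-42.8+32
for c in blobs(r,(100,120,40),(130,255,255),300)[:2]:
    print(cv2.contourArea(c),plane(r,c[:,0].mean(0),z),cv2.minAreaRect(plane(r,c[:,0],z).astype(np.float32)))
print(s["position"]);plan(s,495.1,40.5,183,160.5)
E
```

```text
clock: 3.1
position: [459.8, -221.3, 45.5]
ee_rot: [-0.578, 0.816, -0.001, 0.001]
contact_force: [-2.3, -1.1, 6.7]
gripper_width: 58.5
grasp_force: 63.4
clock: 3.7
position: [461.1, -221.0, 188.1]
ee_rot: [-0.578, 0.816, -0.004, 0.004]
contact_force: [0.2, -0.4, -0.4]
gripper_width: 58.8
grasp_force: 64.7
9743.0 [[ 460.92079352 -223.07161122]] ((461.217529296875, -222.19857788085938), (62.881832122802734, 59.271697998046875), 70.916259765625)
[ 459.66073306 -220.55800241  185.68125693]
turn wz 0.02 shift [-0.2579  0.0537  0.0028] tilt [ 0.31 -0.02]
```

View pics/w2.png

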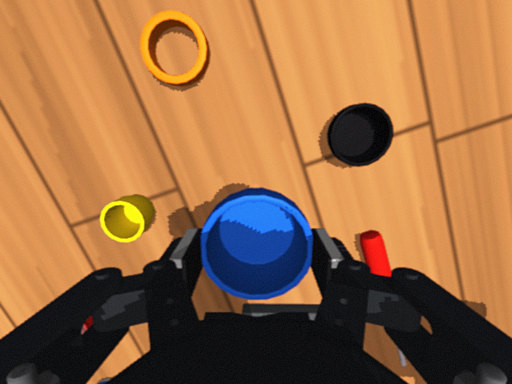

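The blue shell is held level between the pads, with its rim at (257,243). Next I carry it over the cavity.

```bash
python3 -m pendant '[[-0.018,0.004,0,0,0,0,0.05],[-0.035,0.007,0,0,0,0,0.05],[-0.045,0.009,0,0,0,0,0.05],[-0.045,0.009,0,0,0,0,0.05],[-0.045,0.009,0,0,0,0,0.05],[-0.04,0.009,0,0,0,0,0.05],[-0.02,0.0047,0,0,0,0,0.05],[-0.01,0.002,0,0,0,0,0.05],[0,0,0,0,0,0,0.05],[0,0,0,0,0,0,0.05]]'
python3 look.py w3; python3 - <<'E'
import pickle;from h import *
from bench import arm
s=arm.read_state();print(s["position"],s["contact_force"]);plan(s,495.1,40.5,105,160.5)
r=pickle.load(open("w3.pkl","rb"));z=s["position"][2]-45.5+32
for c in blobs(r,(100,120,40),(130,255,255),300)[:1]: print(cv2.minAreaRect(plane(r,c[:,0],z).astype(np.float32)))
E
```

```text
clock: 4.75
position: [493.8, 39.8, 182.7]
ee_rot: [-0.577, 0.817, 0.0, -0.001]
contact_force: [0.4, -0.3, -0.9]
gripper_width: 58.7
grasp_force: 64.6
[493.81473507  39.46717304 182.84437718] [-0.25676379 -0.33227237 -0.38959203]
turn wz -0.05 shift [-0.0015 -0.001   0.0778] tilt [-0.08 -0.03]
((493.72271728515625, 39.54143524169922), (62.40353012084961, 60.36477279663086), 36.80061340332031)
```

View pics/w3.png

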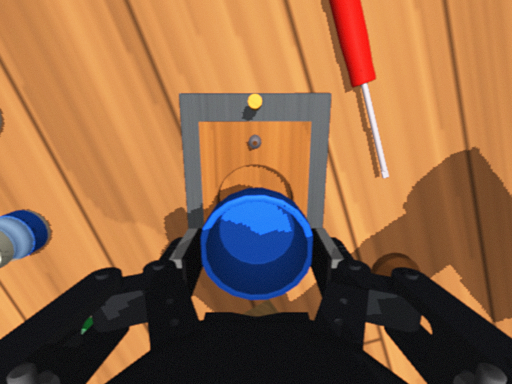

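The shell sits square over the mould. The post at (255,101), the dowel at (254,142) and the shell axis near 256 are all in line. I'll lower it slowly.

```bash
python3 -m pendant '[[-0.0015,-0.001,0.02,0,0,0,0.05],[0,0,0.03,0,0,0,0.05],[0,0,0.018,0,0,0,0.05],[0,0,0.002,0,0,0,0.05],[0,0,0.002,0,0,0,0.05],[0,0,0.002,0,0,0,0.05],[0,0,0.001,0,0,0,0.05],[0,0,0,0,0,0,0.05],[0,0,0,0,0,0,0.05]]'
```

```text
clock: 5.7
position: [496.1, 41.8, 108.8]
ee_rot: [-0.577, 0.816, -0.0, 0.001]
contact_force: [-0.1, 0.5, -0.7]
gripper_width: 58.9
grasp_force: 64.6
```

```bash
for i in 1 ; do python3 -m pendant '[[0,0,0.0015,0,0,0,0.05],[0,0,0.0015,0,0,0,0.05],[0,0,0,0,0,0,0.05],[0,0,0,0,0,0,0.05]]'; python3 -m pendant '[[0,0,0.0015,0,0,0,0.05],[0,0,0,0,0,0,0.05],[0,0,0,0,0,0,0.05]]'; done
```

```text
clock: 6.1
position: [495.8, 41.7, 105.2]
ee_rot: [-0.577, 0.816, 0.0, -0.0]
contact_force: [-0.6, -0.4, -0.6]
gripper_width: 58.7
grasp_force: 64.6
clock: 6.4
position: [495.7, 41.6, 103.7]
ee_rot: [-0.577, 0.817, 0.0, -0.0]
contact_force: [-0.2, 0.1, -1.2]
gripper_width: 58.5
grasp_force: 64.7
```

```bash
for i in 1; do python3 -m pendant '[[0,0,0.0015,0,0,0,0.05],[0,0,0,0,0,0,0.05],[0,0,0,0,0,0,0.05]]'; python3 -m pendant '[[0,0,0.0015,0,0,0,0.05],[0,0,0,0,0,0,0.05],[0,0,0,0,0,0,0.05]]'; done
```

```text
clock: 6.7
position: [495.9, 41.6, 103.1]
ee_rot: [-0.577, 0.816, -0.0, 0.0]
contact_force: [-1.4, 0.2, 6.0]
gripper_width: 58.8
grasp_force: 65.4
clock: 7.0
position: [495.8, 41.6, 101.8]
ee_rot: [-0.577, 0.816, -0.0, 0.0]
contact_force: [-2.6, 1.3, 7.7]
gripper_width: 58.7
grasp_force: 65.5
```

Contact came at the expected height. I release, rise and check.

```bash
python3 -m pendant '[[0,0,-0.001,0,0,0,0.06],[0,0,0,0,0,0,0.07],[0,0,0,0,0,0,0.08],[0,0,0,0,0,0,0.0854],[0,0,-0.01,0,0,0,0.0854],[0,0,-0.03,0,0,0,0.0854],[0,0,-0.04,0,0,0,0.0854],[0,0,-0.04,0,0,0,0.0854],[0,0,0,0,0,0,0.0854],[0,0,0,0,0,0,0.0854]]'
python3 look.py w4; python3 - <<'E'
import pickle;from h import *
from bench import arm
s=arm.read_state();r=pickle.load(open("w4.pkl","rb"))
for c in blobs(r,(100,120,40),(130,255,255),1000)[:1]: print("blue",cv2.minAreaRect(plane(r,c[:,0],90).astype(np.float32)))
for c in blobs(r,(18,110,90),(32,255,255),30)[:6]: print(c[:,0].mean(0),cv2.contourArea(c),"post",plane(r,c[:,0].mean(0),68))
plan(s,606.1,-232.3,180,160.5)
E
```

```text
clock: 8.0
position: [496.0, 41.8, 223.1]
ee_rot: [-0.577, 0.817, -0.0, 0.002]
contact_force: [-0.7, 0.8, -0.3]
gripper_width: 85.2
grasp_force: 0.0
blue ((496.3472900390625, 42.072303771972656), (60.952232360839844, 60.27647018432617), 70.5135726928711)
[256.6969697  100.24242424] 107.5 post [[468.37315874 -36.37789308]]
[257.         257.08823529] 86.0 post [[523.0381537  119.14504276]]
turn wz 0.01 shift [ 0.2211 -0.1959  0.0416] tilt [-0.02  0.02]
```

View pics/w4.png

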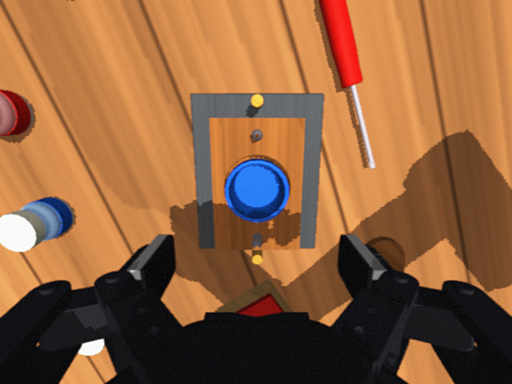

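Blue is seated and centred (256,189), and the posts at (257,101) and (257,257) put the mould centre at about (495.6, 41.3) mm. Next is the yellow shell.

```bash
python3 -m pendant '[[0.013,-0.012,0,0,0,0,0.0854],[0.026,-0.023,0,0,0,0,0.0854],[0.033,-0.029,0,0,0,0,0.0854],[0.033,-0.029,0.01,0,0,0,0.0854],[0.033,-0.029,0.01,0,0,0,0.0854],[0.033,-0.029,0.01,0,0,0,0.0854],[0.026,-0.024,0.01,0,0,0,0.0854],[0.015,-0.013,0.002,0,0,0,0.0854],[0.009,-0.008,0,0,0,0,0.0854],[0,0,0,0,0,0,0.0854],[0,0,0,0,0,0,0.0854]]'
python3 look.py w5; python3 - <<'E'
import pickle;from h import *
from bench import arm
s=arm.read_state();r=pickle.load(open("w5.pkl","rb"))
for c in blobs(r,(22,120,60),(35,255,255),500)[:2]:
    b=cv2.minAreaRect(plane(r,c[:,0],42).astype(np.float32));print(cv2.boundingRect(c),b)
print(s["position"]);plan(s,b[0][0],b[0][1],53,160.5);plan(s,606.1,-232.5,53,160.5)
E
```

```text
clock: 9.15
position: [606.5, -231.4, 179.3]
ee_rot: [-0.577, 0.816, 0.001, -0.0]
contact_force: [0.4, 0.3, 0.5]
gripper_width: 85.4
grasp_force: 0.0
(231, 163, 48, 49) ((606.7959594726562, -233.69236755371094), (45.69791030883789, 46.458038330078125), 23.69470977783203)
[ 606.57758439 -231.06193798  179.77393847]
turn wz 0.08 shift [ 0.0024 -0.0012  0.1268] tilt [-0.03  0.02]
turn wz 0.08 shift [ 1.500e-03 -1.000e-04  1.268e-01] tilt [-0.03  0.02]
```

```bash
python3 -m pendant '[[0.002,-0.0006,0.04,0,0,0,0.0854],[0,0,0.04,0,0,0,0.0854],[0,0,0.03,0,0,0,0.0854],[0,0,0.0165,0,0,0,0.0854],[0,0,0,0,0,0,0.06],[0,0,0,0,0,0,0.035],[0,0,0,0,0,0,0.035],[0,0,0,0,0,0,0.035],[0,0,0,0,0,0,0.035],[0,0,0,0,0,0,0.035],[0,0,0,0,0,0,0.035],[0,0,0,0,0,0,0.035]]'
python3 -m pendant '[[0,0,-0.01,0,0,0,0.035],[0,0,-0.03,0,0,0,0.035],[0,0,-0.04,0,0,0,0.035],[0,0,-0.04,0,0,0,0.035],[0,0,-0.04,0,0,0,0.035],[0,0,0,0,0,0,0.035],[0,0,0,0,0,0,0.035],[0,0,0,0,0,0,0.035]]'
python3 look.py w6; python3 - <<'E'
import pickle;from h import *
from bench import arm
s=arm.read_state();print(s["position"]);r=pickle.load(open("w6.pkl","rb"))
for c in blobs(r,(22,120,60),(35,255,255),500)[:1]:
    b=cv2.minAreaRect(plane(r,c[:,0],s["position"][2]-13).astype(np.float32));print(cv2.boundingRect(c),b)
plan(s,496,41.7,213,160.5)
E
```

```text
clock: 10.4
position: [608.4, -234.1, 56.0]
ee_rot: [-0.578, 0.816, -0.002, 0.002]
contact_force: [-1.4, 1.1, 5.8]
gripper_width: 43.0
grasp_force: 61.4
clock: 11.2
position: [605.8, -233.9, 212.3]
ee_rot: [-0.577, 0.817, 0.001, -0.001]
contact_force: [0.2, -0.1, -0.5]
gripper_width: 43.1
grasp_force: 61.1
[ 605.83580652 -233.97539097  211.8080605 ]
(215, 195, 84, 90) ((604.9205322265625, -237.45870971679688), (50.54623031616211, 43.60356521606445), 69.99536895751953)
turn wz 0.01 shift [-0.2232  0.1956 -0.0006] tilt [-0.17  0.05]
```

```bash
python3 -m pendant '[[-0.013,0.012,0,0,0,0,0.035],[-0.026,0.023,0,0,0,0,0.035],[-0.033,0.029,0,0,0,0,0.035],[-0.033,0.029,0,0,0,0,0.035],[-0.033,0.029,0,0,0,0,0.035],[-0.033,0.029,0,0,0,0,0.035],[-0.026,0.023,0,0,0,0,0.035],[-0.016,0.014,0,0,0,0,0.035],[-0.01,0.0075,0,0,0,0,0.035],[0,0,0,0,0,0,0.035],[0,0,0,0,0,0,0.035]]'
python3 look.py w7; python3 - <<'E'
from h import *
from bench import arm
s=arm.read_state();print(s["position"],s["contact_force"]);plan(s,496,41.7,118,160.5)
E
```

```text
clock: 12.35
position: [496.9, 40.9, 212.8]
ee_rot: [-0.577, 0.816, 0.0, -0.001]
contact_force: [-1.4, 0.1, -0.9]
gripper_width: 42.8
grasp_force: 61.1
[497.0185456   40.63239566 212.86924683] [ 0.2409178   0.85766252 -0.42777316]
turn wz -0.01 shift [-0.0007  0.0013  0.0949] tilt [-0.05 -0.03]
```

View pics/w7.png

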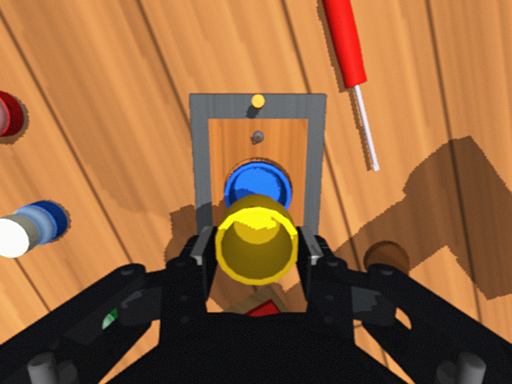

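The yellow shell is held (rim at 256,245) in line with the blue one (257,189). I'll lower it to just above the expected contact, then creep.

```bash
python3 -m pendant '[[-0.0005,0.001,0.02,0,0,0,0.035],[0,0,0.04,0,0,0,0.035],[0,0,0.028,0,0,0,0.035],[0,0,0.003,0,0,0,0.035],[0,0,0,0,0,0,0.035],[0,0,0,0,0,0,0.035]]'; python3 -m pendant '[[0,0,0.0025,0,0,0,0.035],[0,0,0,0,0,0,0.035],[0,0,0,0,0,0,0.035]]';python3 -m pendant '[[0,0,0.0015,0,0,0,0.035],[0,0,0,0,0,0,0.035],[0,0,0,0,0,0,0.035]]'
```

```text
clock: 13.0
position: [497.3, 41.9, 123.6]
ee_rot: [-0.577, 0.817, -0.0, 0.001]
contact_force: [0.0, 0.4, -0.1]
gripper_width: 43.0
grasp_force: 61.2
clock: 13.3
position: [496.3, 42.2, 120.5]
ee_rot: [-0.577, 0.816, -0.0, 0.001]
contact_force: [0.4, -0.4, -0.5]
gripper_width: 43.4
grasp_force: 61.2
clock: 13.6
position: [496.0, 42.1, 118.3]
ee_rot: [-0.577, 0.816, -0.0, -0.0]
contact_force: [-0.5, 0.4, -0.2]
gripper_width: 43.4
grasp_force: 61.2
```

```bash
python3 -m pendant '[[0,0,0.0015,0,0,0,0.035],[0,0,0,0,0,0,0.035],[0,0,0,0,0,0,0.035]]';python3 -m pendant '[[0,0,0.001,0,0,0,0.035],[0,0,0,0,0,0,0.035],[0,0,0,0,0,0,0.035]]'
```

```text
clock: 13.9
position: [496.2, 42.1, 117.5]
ee_rot: [-0.578, 0.816, -0.0, 0.0]
contact_force: [-2.2, 0.6, 6.1]
gripper_width: 43.1
grasp_force: 61.8
clock: 14.2
position: [496.2, 42.1, 116.7]
ee_rot: [-0.578, 0.816, -0.0, 0.0]
contact_force: [-2.4, 0.3, 6.9]
gripper_width: 43.1
grasp_force: 61.8
```

```bash
python3 -m pendant '[[0,0,-0.001,0,0,0,0.045],[0,0,0,0,0,0,0.06],[0,0,0,0,0,0,0.075],[0,0,0,0,0,0,0.0854],[0,0,-0.01,0,0,0,0.0854],[0,0,-0.03,0,0,0,0.0854],[0,0,-0.04,0,0,0,0.0854],[0,0,-0.03,0,0,0,0.0854],[0,0,0,0,0,0,0.0854],[0,0,0,0,0,0,0.0854]]'
python3 look.py w8; python3 - <<'E'
import pickle;from h import *
from bench import arm
s=arm.read_state();r=pickle.load(open("w8.pkl","rb"))
for c in blobs(r,(100,120,40),(130,255,255),300)[:1]: print("blue",cv2.minAreaRect(plane(r,c[:,0],90).astype(np.float32)))
for c in blobs(r,(22,120,60),(35,255,255),400)[:1]: print("yel",cv2.minAreaRect(plane(r,c[:,0],104).astype(np.float32)))
for c in blobs(r,(18,110,90),(32,255,255),30)[:6]: print(c[:,0].mean(0),cv2.contourArea(c),"post",plane(r,c[:,0].mean(0),68))
plan(s,557,265,225,13.6);print(s["joints"])
E
```

```text
clock: 15.2
position: [496.1, 42.2, 227.8]
ee_rot: [-0.577, 0.817, -0.0, 0.001]
contact_force: [-0.8, 0.7, -0.7]
gripper_width: 85.4
grasp_force: 0.0
blue ((495.4554443359375, 41.31500244140625), (60.76624298095703, 60.32775115966797), 70.49911499023438)
yel ((495.8739318847656, 41.29978942871094), (45.23335647583008, 45.58673095703125), 18.289051055908203)
[256.63309353 191.53956835] 1881.5 post [[498.72904309  49.6137852 ]]
[256.66666667 100.27272727] 107.5 post [[468.28343136 -36.32921591]]
[256.97142857 255.        ] 79.5 post [[523.00009485 119.34560905]]
turn wz -33.09 shift [-0.2023 -0.1122  0.0016] tilt [-0.04  0.01]
[ 4.11380860e-01  1.93413047e-01 -3.42996243e-01 -5.62635882e-04
 -1.03491339e+00 -7.51220502e-01]
```

View pics/w8.png

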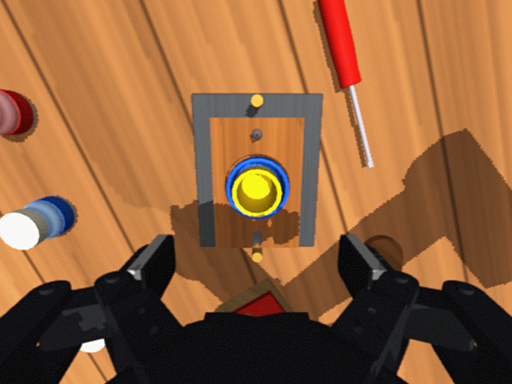

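The yellow shell is nested and concentric with the blue one at (257,190). Now I go to the upper half.

```bash
python3 -m pendant '[[0,0,0,0,0,-8.0,0.0854],[0,0,0,0,0,-8.3,0.0854],[0,0,0,0,0,-8.4,0.0854],[0,0,0,0,0,-8.4,0.0854],[-0.02,-0.011,0,0,0,0,0.0854],[-0.035,-0.02,0,0,0,0,0.0854],[-0.042,-0.023,0,0,0,0,0.0854],[-0.042,-0.023,0,0,0,0,0.0854],[-0.035,-0.02,0,0,0,0,0.0854],[-0.018,-0.01,0,0,0,0,0.0854],[-0.01,-0.005,0,0,0,0,0.0854],[0,0,0,0,0,0,0.0854]]'
python3 -m pendant '[[0,0,0,0,0,0,0.0854],[0,0,0,0,0,0,0.0854]]'
python3 look.py w9; python3 - <<'E'
import pickle;from h import *
from bench import arm
s=arm.read_state();r=pickle.load(open("w9.pkl","rb"));print(s["position"])
hsv=cv2.cvtColor(r["image"],cv2.COLOR_RGB2HSV)
m=cv2.inRange(hsv,np.array((0,170,70)),np.array((6,255,255)))|cv2.inRange(hsv,np.array((174,170,70)),np.array((180,255,255)))
for c in cv2.findContours(m,cv2.RETR_EXTERNAL,cv2.CHAIN_APPROX_NONE)[0]:
    if cv2.contourArea(c)>500: print(cv2.boundingRect(c),cv2.minAreaRect(plane(r,c[:,0],40).astype(np.float32)))
plan(s,557,265,72,13.6)
E
```

```text
clock: 16.45
position: [556.9, 265.4, 225.1]
ee_rot: [0.786, -0.618, -0.0, 0.001]
contact_force: [-0.4, 0.0, 0.1]
gripper_width: 85.5
grasp_force: 0.0
clock: 16.65
position: [557.0, 263.4, 226.8]
ee_rot: [0.786, -0.619, -0.0, 0.0]
contact_force: [0.3, 1.3, 0.0]
gripper_width: 85.5
grasp_force: 0.0
[557.07648846 263.47455463 227.00568395]
(213, 121, 83, 117) ((558.58642578125, 267.5028076171875), (90.44549560546875, 135.9066619873047), 13.77552604675293)
turn wz -0.05 shift [-0.0015 -0.0003  0.155 ] tilt [-0.01 -0.01]
```

View pics/w9.png

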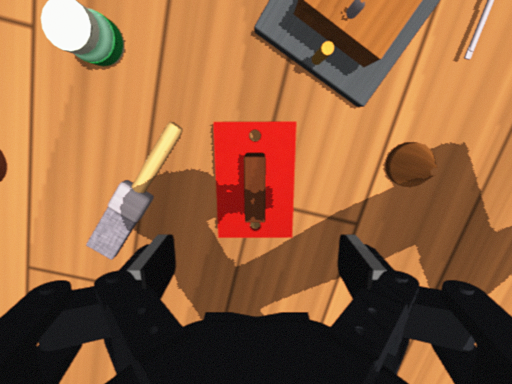

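The upper half is centred at (255,180) with its rib vertical in the view; brush, jar and cone are clear. I'll compute the final correction and grasp the rib.

```bash
python3 - <<'E'
from h import *
from bench import arm
plan(arm.read_state(),558.5,267.3,71,13.75)
E
```

```text
turn wz -0.2 shift [-0.0034 -0.0023  0.156 ] tilt [-0.01 -0.01]
```

```bash
python3 -m pendant '[[-0.0034,-0.0023,0.03,0,0,-0.2,0.0854],[0,0,0.045,0,0,0,0.0854],[0,0,0.045,0,0,0,0.06],[0,0,0.025,0,0,0,0.06],[0,0,0.011,0,0,0,0.05],[0,0,0,0,0,0,0.05],[0,0,0,0,0,0,0.035]]'
python3 -m pendant '[[0,0,0,0,0,0,0.01],[0,0,0,0,0,0,0.01],[0,0,0,0,0,0,0.01],[0,0,0,0,0,0,0.01],[0,0,0,0,0,0,0.01],[0,0,0,0,0,0,0.01]]'
python3 -m pendant '[[0,0,-0.01,0,0,0,0.01],[0,0,-0.03,0,0,0,0.01],[0,0,-0.04,0,0,0,0.01],[0,0,-0.04,0,0,0,0.01],[0,0,-0.03,0,0,0,0.01],[0,0,0,0,0,0,0.01],[0,0,0,0,0,0,0.01]]'
python3 look.py w10; python3 - <<'E'
import pickle;from h import *
from bench import arm
s=arm.read_state();r=pickle.load(open("w10.pkl","rb"));print(s["position"])
plan(s,495.6,41.5,221,160.6)
E
```

```text
clock: 17.4
position: [559.8, 269.0, 72.5]
ee_rot: [0.787, -0.617, 0.001, -0.001]
contact_force: [-1.1, 0.6, 1.0]
gripper_width: 36.6
grasp_force: 0.0
clock: 18.0
position: [559.7, 269.3, 73.1]
ee_rot: [0.787, -0.617, 0.001, -0.002]
contact_force: [-0.9, -0.9, 7.3]
gripper_width: 20.9
grasp_force: 61.0
clock: 18.7
position: [558.0, 268.5, 220.7]
ee_rot: [0.787, -0.617, -0.001, -0.0]
contact_force: [-0.7, -0.1, -3.2]
gripper_width: 20.7
grasp_force: 59.9
[557.54297068 268.06440442 219.26351185]
turn wz 33.19 shift [ 0.2343 -0.0168 -0.0013] tilt [-0.18 -0.05]
```

View pics/w10.png

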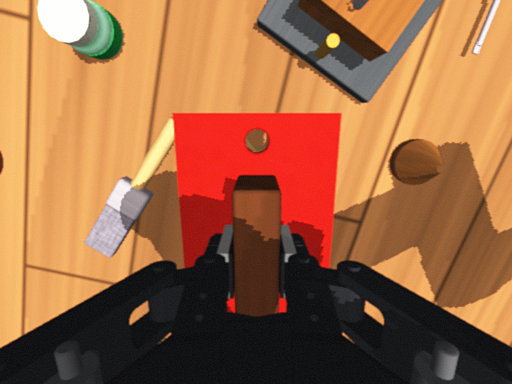

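The rib is gripped squarely, with the visible hole at (257,140). I'll measure the hole's offset from the TCP and compare it with the nominal 53 mm.

```bash
cat > hole.py <<'E'
import sys,pickle;from h import *
from bench import arm
s=arm.read_state();r=pickle.load(open(sys.argv[1]+".pkl","rb"))
hsv=cv2.cvtColor(r["image"],cv2.COLOR_RGB2HSV)
m=cv2.inRange(hsv,np.array((0,190,60)),np.array((5,255,255)))|cv2.inRange(hsv,np.array((175,190,60)),np.array((180,255,255)))
n=cv2.bitwise_not(m);n[:118]=0;n[165:]=0;n[:,:225]=0;n[:,290:]=0
cs=cv2.findContours(n,cv2.RETR_EXTERNAL,cv2.CHAIN_APPROX_NONE)[0];c=max(cs,key=cv2.contourArea)
(u,v),rad=cv2.minEnclosingCircle(c);print("hole px",u,v,rad)
T=R.from_quat(s["ee_rot"]).as_matrix();h=plane(r,(u,v),s["position"][2]-33)[0]
print("hole rel TCP, tool axes",(T.T@np.r_[h-s["position"][:2],-33]).round(2))
row=np.where(m[118])[0];print("top edge row118",row.min(),row.max())
col=m[:,210].nonzero()[0];e=plane(r,(210,col.min()),s["position"][2]-33)[0];print("far edge tool",(T.T@np.r_[e-s["position"][:2],-33]).round(2),"expect x 68")
# same camera's own view of mould (w8, seen with empty hand): camera offset in tool frame
print("cam in tool",(T.T@(np.array(r["xyz"])-s["position"])).round(2))
E
python3 hole.py w10; python3 - <<'E'
import pickle;from h import *
d=pickle.load(open("w8.pkl","rb"));print(d["xyz"])
E
```

```text
hole px 256.2969970703125 140.38722229003906 11.616678237915039
hole rel TCP, tool axes [54.23 -1.39 33.01]
top edge row118 173 340
far edge tool [ 68.66 -26.16  32.93] expect x 68
cam in tool [  65.17   -1.17 -118.56]
[474.67104705 -19.28187679 344.86702003]
```

```bash
python3 -m pendant '[[0,0,0,0,0,6,0.01],[0,0,0,0,0,7,0.01],[0,0,0,0,0,7,0.01],[0,0,0,0,0,7,0.01],[0,0,0,0,0,6.2,0.01],[0.015,0,0,0,0,0,0.01],[0.03,-0.003,0,0,0,0,0.01],[0.04,-0.003,0,0,0,0,0.01],[0.04,-0.003,0,0,0,0,0.01],[0.04,-0.003,0,0,0,0,0.01],[0.033,-0.003,0,0,0,0,0.01],[0.02,-0.002,0,0,0,0,0.01]]'
python3 -m pendant '[[0.01,0,0,0,0,0,0.01],[0.005,0,0,0,0,0,0.01],[0,0,0,0,0,0,0.01],[0,0,0,0,0,0,0.01],[0,0,0,0,0,0,0.01],[0,0,0,0,0,0,0.01]]'
python3 look.py w11; python3 hole.py w11; python3 - <<'E'
from h import *
from bench import arm
s=arm.read_state();print(s["position"],s["contact_force"]);plan(s,495.9,42.3,180,160.6)
E
```

```text
clock: 19.95
position: [499.8, 54.3, 219.3]
ee_rot: [-0.578, 0.816, 0.001, -0.002]
contact_force: [-0.7, -0.2, -2.5]
gripper_width: 21.1
grasp_force: 59.7
clock: 20.55
position: [497.7, 43.9, 220.7]
ee_rot: [-0.579, 0.816, 0.0, -0.0]
contact_force: [-0.2, -0.7, -2.7]
gripper_width: 21.0
grasp_force: 59.7
hole px 256.5 140.2391357421875 11.771598815917969
hole rel TCP, tool axes [54.29 -0.21 33.  ]
top edge row118 14 340
far edge tool [ 68.5  -24.85  33.  ] expect x 68
cam in tool [  64.76   -0.5  -117.15]
[497.64829281  43.7364749  220.70772876] [ 0.85672793  0.45992645 -2.58696881]
turn wz 0.08 shift [0.0019 0.0012 0.0407] tilt [-0.01 -0.  ]
```

View pics/w11.png

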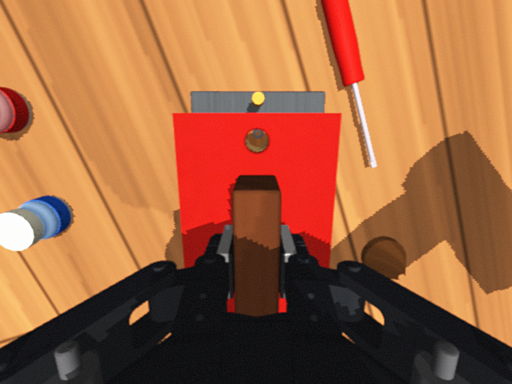

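The upper half hangs in line over the mould, with its hole at (257,140) and the post at (258,98). I lower it to just above the dowel tips and check the post relative to the hole.

```bash
python3 -m pendant '[[0.0019,0.0012,0.02,0,0,0,0.01],[0,0,0.015,0,0,0,0.01],[0,0,0.007,0,0,0,0.01],[0,0,0,0,0,0,0.01],[0,0,0,0,0,0,0.01],[0,0,0,0,0,0,0.01],[0,0,0,0,0,0,0.01]]'
python3 look.py w12; python3 hole.py w12; python3 - <<'E'
import pickle;from h import *
from bench import arm
s=arm.read_state();print(s["position"],s["contact_force"]);plan(s,495.9,42.3,177,160.6)
for n in("w11","w12"):
    r=pickle.load(open(n+".pkl","rb"))
    for c in blobs(r,(20,110,90),(32,255,255),40)[:2]:
        p=plane(r,c[:,0].mean(0),68)[0];print(n,"post",c[:,0].mean(0),p,"-> centre",p+84*np.array([np.cos(np.radians(70.6)),np.sin(np.radians(70.6))]))
E
```

```text
clock: 21.3
position: [496.2, 41.9, 179.6]
ee_rot: [-0.578, 0.816, -0.0, 0.001]
contact_force: [0.1, -0.2, -3.2]
gripper_width: 21.2
grasp_force: 59.7
hole px 256.5 140.36956787109375 11.641280174255371
hole rel TCP, tool axes [54.21 -0.31 32.95]
top edge row118 173 340
far edge tool [ 68.5  -24.97  32.97] expect x 68
cam in tool [  64.78   -0.56 -117.28]
[496.03083539  41.87132053 179.44695201] [-0.3047287  -1.09013248 -3.43144622]
turn wz 0.03 shift [-0.0004  0.0003  0.0024] tilt [0.07 0.03]
w11 post [257.625  97.5  ] [468.34518497 -36.53621676] -> centre [496.24672005  42.6944865 ]
w12 post [257.17948718  96.17948718] [468.20530941 -36.50196532] -> centre [496.10684449  42.72873795]
```

```bash
python3 -m pendant '[[-0.0003,0.0002,0.004,0,0,0,0.01],[0,0,0.004,0,0,0,0.01],[0,0,0,0,0,0,0.01],[0,0,0,0,0,0,0.01]]'; python3 -m pendant '[[0,0,0.002,0,0,0,0.01],[0,0,0,0,0,0,0.01],[0,0,0,0,0,0,0.01]]'; python3 -m pendant '[[0,0,0.002,0,0,0,0.01],[0,0,0,0,0,0,0.01],[0,0,0,0,0,0,0.01]]'
```

```text
clock: 21.75
position: [495.5, 42.1, 170.6]
ee_rot: [-0.578, 0.816, 0.0, -0.0]
contact_force: [0.4, -0.3, -3.7]
gripper_width: 20.8
grasp_force: 59.7
clock: 22.05
position: [495.6, 42.1, 168.8]
ee_rot: [-0.578, 0.816, -0.0, -0.0]
contact_force: [-0.0, -0.3, -3.3]
gripper_width: 21.1
grasp_force: 59.7
clock: 22.35
position: [495.6, 42.1, 166.8]
ee_rot: [-0.578, 0.816, 0.0, -0.0]
contact_force: [0.5, 0.1, -3.0]
gripper_width: 21.1
grasp_force: 59.7
```

The dowels are 7 mm into the holes with no load. I continue.

```bash
python3 -m pendant '[[0,0,0.003,0,0,0,0.01],[0,0,0.003,0,0,0,0.01],[0,0,0,0,0,0,0.01],[0,0,0,0,0,0,0.01]]'; python3 -m pendant '[[0,0,0.003,0,0,0,0.01],[0,0,0.003,0,0,0,0.01],[0,0,0,0,0,0,0.01],[0,0,0,0,0,0,0.01]]'; python3 -m pendant '[[0,0,0.002,0,0,0,0.01],[0,0,0.001,0,0,0,0.01],[0,0,0,0,0,0,0.01],[0,0,0,0,0,0,0.01]]'
```

```text
clock: 22.75
position: [495.7, 42.3, 160.6]
ee_rot: [-0.578, 0.816, 0.0, 0.0]
contact_force: [0.6, 0.6, -3.7]
gripper_width: 21.4
grasp_force: 59.8
clock: 23.15
position: [495.7, 42.2, 154.6]
ee_rot: [-0.578, 0.816, 0.0, 0.0]
contact_force: [1.0, 1.3, -4.2]
gripper_width: 21.1
grasp_force: 59.8
clock: 23.55
position: [495.7, 42.2, 151.8]
ee_rot: [-0.578, 0.816, -0.0, 0.0]
contact_force: [1.3, 1.4, -4.0]
gripper_width: 21.1
grasp_force: 59.7
```

```bash
for i in 1; do python3 -m pendant '[[0,0,0.001,0,0,0,0.01],[0,0,0,0,0,0,0.01],[0,0,0,0,0,0,0.01]]'; python3 -m pendant '[[0,0,0.001,0,0,0,0.01],[0,0,0,0,0,0,0.01],[0,0,0,0,0,0,0.01]]'; python3 -m pendant '[[0,0,0.001,0,0,0,0.01],[0,0,0,0,0,0,0.01],[0,0,0,0,0,0,0.01]]';python3 -m pendant '[[0,0,0.001,0,0,0,0.01],[0,0,0,0,0,0,0.01],[0,0,0,0,0,0,0.01]]';done | grep -E "pos|contact"
```

```text
position: [495.7, 42.2, 150.9]
contact_force: [0.5, 2.0, -3.2]
position: [495.7, 42.2, 149.8]
contact_force: [0.9, 1.7, -2.9]
position: [495.7, 42.2, 149.1]
contact_force: [-0.9, 2.5, 0.5]
position: [495.7, 42.2, 148.1]
contact_force: [-2.1, 2.9, 3.7]
```

The halves meet at TCP z of about 149. Now I press to about 8 mm.

```bash
python3 -m pendant '[[0,0,0.001,0,0,0,0.01],[0,0,0.001,0,0,0,0.01],[0,0,0.001,0,0,0,0.01],[0,0,0.001,0,0,0,0.01],[0,0,0,0,0,0,0.01],[0,0,0,0,0,0,0.01]]'; python3 -m pendant '[[0,0,0.001,0,0,0,0.01],[0,0,0.001,0,0,0,0.01],[0,0,0.001,0,0,0,0.01],[0,0,0,0,0,0,0.01],[0,0,0,0,0,0,0.01],[0,0,0,0,0,0,0.01],[0,0,0,0,0,0,0.01]]'
```

```text
clock: 25.35
position: [495.7, 42.2, 144.5]
ee_rot: [-0.578, 0.816, -0.0, 0.0]
contact_force: [-4.6, 3.2, 7.3]
gripper_width: 20.6
grasp_force: 61.2
clock: 26.05
position: [495.7, 42.2, 142.0]
ee_rot: [-0.578, 0.816, -0.0, 0.0]
contact_force: [-4.2, 3.8, 9.9]
gripper_width: 20.7
grasp_force: 61.5
```

```bash
python3 -m pendant '[[0,0,0.001,0,0,0,0.01],[0,0,0.0006,0,0,0,0.01],[0,0,0,0,0,0,0.01],[0,0,0,0,0,0,0.01],[0,0,0,0,0,0,0.01],[0,0,0,0,0,0,0.01]]'; python3 - <<'E'
from h import *
from bench import arm
r=arm.get_image("scene");i=r["image"][140:250,235:365,::-1];cv2.imwrite("pics/end.png",cv2.resize(i,None,fx=5,fy=5,interpolation=2))
print(arm.read_state()["contact_force"])
E
```

```text
clock: 26.65
position: [495.7, 42.2, 140.6]
ee_rot: [-0.578, 0.816, -0.0, 0.0]
contact_force: [-5.2, 3.5, 11.5]
gripper_width: 21.2
grasp_force: 61.8
[-5.08658872  2.6925378  11.85669375]
```

View pics/end.png

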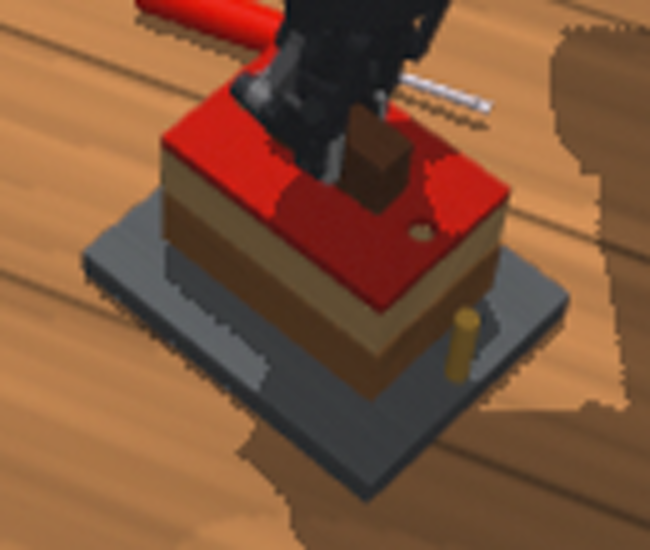

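The halves are shut all round: the joint runs evenly from (165,195) through (375,355) to (500,245), and the post top is at (467,315). The force of 11.6 N plus the 3.5 N weight corresponds to about 7.6 mm of sink. I hand the job in.

```bash
python3 -c "
from bench import arm
print(arm.job_done())"
```

```text
the job is handed in; nothing more can be done
None
```

I handed the job in, but no verdict came back: both shells are nested in the cavity, and the upper half is home on the dowels and held pressed about 7.6 mm down, estimated from the 11.6 N push.

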